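# Lock the lamp cap into the microscope's light source

### The arm

A 6-joint arm with a two-finger parallel gripper is mounted at the origin on the work surface. World frame = base frame: x ahead of the robot, y to its left, z up, the work surface at z = 0. Lengths are in mm, angles in rad, forces in N, time in s.
With the tool pointing down it reaches from about 350 to 975 mm from the base axis. Payload 7.1 kg.
Tool frame: the origin (TCP) lies on the front face of the gripper's body, between the roots of the fingers; the fingertips stand 80 mm ahead of it and the grasp point (between the pads) lies 61 mm ahead of it; z points along the fingers, y is the line along which they close (so a half turn about z gives the same grasp; the last joint's range is limited). The gripper opens to 88 mm and grips with 3 to 60 N. Pads are 20 mm wide; open, the fingers measure 115 mm over their backs; the gripper's body (75 mm by 178 mm) begins 61 mm behind the grasp point.
Start: joints at [1.212, 0.423, 1.63, -0, 1.089, -0.019], TCP at [208.28, 589.258, 302.675] pointing down, gripper open.
Joint ranges: [-3, 3], [-0.9, 2.11], [0.09, 2.58], [-1.31, 4.45], [0.11, 2.69], [-2.54, 2.54]. Speed limits (rad/s): [2.39, 2.39, 3.01, 3.14, 3.14, 3.14].

### API

Orientations are given as a rotation vector (axis times angle).
In Python, from workcell import readout, vision, close_job gives the robot as it stands.
- The arm moves only by the tool servo_tool, never from a script. Its argument "plan" is a list that holds one entry, the list of rows, each a list of 7 numbers: the gripper command: -1 is fully open, 1 is shut, values between are in proportion, then the shift along the world's x, y, z in units of 40 mm (1.0 is 40 mm), then the turn, a rotation vector about the world's x, y, z in units of 5 degrees (1.0 is 5 degrees). A call has 1 to 5 rows; each row shifts and turns the commanded pose from where the row before left it; what a row does not reach is not made up. A row lasts 1/12 s, in which the tool goes at most 41.7 mm and 7.16 degrees, less where a joint would pass 70% of its speed; a pose out of reach is approached as far as the arm can. A call is refused whole if a number of a shift passes 1 or a number of a turn 1, either way. A call with a gripper value outside its range is refused whole. The fingers move at their own pace and stop on an object; the grip force is fixed at half the most. Time passes only in rows, so rows that do not move let the fingers close. It gives the time, the measured TCP pose, the force, the opening and the grip force at its end, in the units of the state.
- readout.get_obs(): the state, without advancing time (a new reading comes with each control period).
- vision.get_image(name): name is "scene" or "side" or "wrist"; returns the picture (400x640x3 uint8, red, green, blue); there is no depth.
- vision.camera_params(name): a dict with "fx", "fy", "cx", "cy" (pixels), "rvec" (rotation vector, rad) and "tvec" (3), from world to camera coordinates, as OpenCV has them; the wrist camera has in their place "hand_eye" (4x4, takes a point from camera to tool coordinates, whose origin is the TCP and whose axes are the flange's). Camera axes: x right, y down, z forward; pixel columns grow to the right and rows downward; lengths in mm; the calibration is good to about 2 mm. A picture is of the moment at which its call begins: read the wrist's pose just before it. camera_params takes no time and is no camera call.
- close_job(): hands the job in; it is judged then, once.
The state is a dict: "t": time; "qpos": joint angles; "qvel": joint speeds; "joint_torque": joint torques, N m; "ee_pos": TCP position; "orientation": TCP orientation; "ft_force": force on the tool from outside, world axes, zero at the start; "moment": the same for the moment, N m; "width": finger opening in mm; "grasp_force": force on a finger pad.
Only numpy, scipy, OpenCV 4.12 (cv2) and the standard library are available. Lean on these libraries where they do the work, as an engineer would, in place of code of your own. Each camera call takes 0.05 s, during which the arm holds its last target. There are 200 camera calls.

### The job

Fit the yellow lamp cap into the collar on top of the white microscope light source: find the slots with its two lugs, push it in against the spring, turn it a quarter turn clockwise (seen from above) to the stop and let go, so that it springs up into its lock notches and stays locked. Leave the black spent cap and the other things on the bench where they are.

Things in the scene. Friction and masses are not known exactly. Their poses are not given: they have to be found in the camera images.
- cap: Yellow lamp cap, loose, 130 to 210 g, upright on the bench: a plug 48 mm across, 23 mm high, its lowest 6 mm tapering to 36 mm, with a grip bar on top and two opposite steel lugs reaching 31 mm from the axis (each 9 mm wide, 7 to 13 mm above the underside). Origin: centre of the underside; z up along the axis, x along the bar and the line of both lugs (half-turn symmetric).
- cap_bar (a point): Centre of the top of the yellow cap's grip bar, 59 mm above its underside. The bar is 44 mm long (along x), 14 mm thick (along y) and stands 36 mm above the plug; close the jaws across its thickness.
- lamp_house: White fixed light-source box, 200 mm (its x) by 150 mm (its y), 70 mm high; origin: centre of the underside; its place and yaw vary. On its top stands a dark steel bayonet collar, outer diameter 81 mm, 34 mm high, centred on mouth.
- mouth (a point): On the collar's axis, level with the top of its bright lip, 104 mm above the bench; axes those of the box. Lip bore 52 mm. Two opposite slots 18 mm wide, a red square by each, let the lugs in (within 8 degrees); elsewhere they rest on the lip, the cap's underside then 7 mm below it. The slots' line lies at an UNMEASURED angle, up to 40 degrees either way of the box's x: look, or feel for them.
- turn_level (a point): On the collar's axis 22.5 mm below the lip's top. With the cap's underside pushed down to this level (2.5 mm either way; hard stop below) the lugs turn under the lip, clockwise only seen from above. The lock notches are 84 degrees clockwise from the slots; a firm stop comes 4 degrees later.
- lock_level (a point): On the collar's axis 17 mm below the lip's top: where the underside of the locked cap lies. Let go at the stop, the cap rises into the notches (3 mm deep, cut up into the lip) and stays here. Turned only part way it hangs 3 mm lower, under the lip, and can be regrasped and turned on; not under the lip at all, it is pushed back up to 7 or 8 mm below the lip's top.
- plunger (a joint): White spring plunger in the middle of the collar, 36 mm across, its top 8 mm below the lip when free; value = how far it is pressed down, m: 0 free, 0.009 with the cap locked, 0.012 to 0.017 while the lugs turn under the lip. Spring force 3 N + 0.5 N per mm (7.5 N locked, 11.5 N at the hard stop).
- spent_cap: Black spent lamp cap with a grey bar, same shape and size as the yellow one, upright on the bench; origin as the yellow cap's. Not to be used; it may stand in either of the two caps' places.
- solder_spool: Solder spool, green flanges, 58 mm across, 46 mm high; origin: centre of the underside. Bystander.
- screwdriver: Red-handled screwdriver lying on the bench, 170 mm long, along its x. Bystander.
- pen_cup: Clear empty cup, 72 mm across, 100 mm high; origin: centre of the underside. Bystander.
- sample_box: Flat clear sample box, 70 x 50 x 18 mm; origin: centre of the underside. Bystander.
- pin_vise: Metal pin vise lying along its x, 90 mm long, 11 mm thick. Bystander.
- heel_pads: Black flat rubber pad with a tongue, about 165 x 60 x 6 mm. Bystander.
There are look-alikes about, which are no part of the job. Of the things that look like the cap, take the one that is farthest to the robot's right at the start.

How it is judged:
By the outcome, as a careful person would: the job done as asked, in the order asked, and still so for the second after the job is handed in, with the robot touching nothing.
It also fails if it takes over 72 s, if anything falls off the work surface, if the arm or the gripper's body presses on something with over 40 N, if the wrist force passes 120 N, or if a joint passes its speed limit or range.

## Working session

There is one attempt and no reset: what is moved stays moved. The work goes in short steps, Python scripts to look and compute and a tool call to move; the robot and the scene stay as the last step left them, time stands still between calls to the robot, and variables do not carry over. Pictures are saved under pics/ and viewed, at most 12 in all, crops included, and the job is handed in when it is done.

Besides the shell and the picture viewer there is one more tool, called after "Call:" as name([rows], argument=value, ...), one row to a line, values as JSON. servo_tool: Moves the arm, as the interface text tells. Its arguments: {"type":"object","properties":{"plan":{"type":"array"}},"required":["plan"]}

```bash
mkdir -p pics; cat > h.py <<'E'
import numpy as np,cv2
from workcell import readout,vision,close_job
from scipy.spatial.transform import Rotation as R
def cam(name,obs=None):
    p=vision.camera_params(name)
    K=np.array([[p['fx'],0,p['cx']],[0,p['fy'],p['cy']],[0,0,1]])
    if 'hand_eye' in p:
        H=np.array(p['hand_eye']);o=obs or readout.get_obs()
        Rt=R.from_rotvec(o['orientation']).as_matrix()
        Rc=Rt@H[:3,:3];c=Rt@H[:3,3]+np.array(o['ee_pos'])
    else:
        Rc=R.from_rotvec(np.ravel(p['rvec'])).as_matrix().T;c=-Rc@np.ravel(p['tvec'])
    return K,Rc,c
def onplane(C,uv,z):
    K,Rc,c=C;d=(Rc@np.linalg.inv(K)@np.c_[np.atleast_2d(uv),np.ones(len(np.atleast_2d(uv)))].T).T
    return c+d*((z-c[2])/d[:,2])[:,None]
def save(n,im): cv2.imwrite('pics/'+n,im[...,::-1])
E
python3 - <<'E'
from h import *
o=readout.get_obs();print(o['orientation'],o['ft_force'],o['width'],o['t'])
for n in('scene','side','wrist'):
    im=vision.get_image(n);save(n+'0.png',im);np.save(n+'0.npy',im);C=cam(n,o);print(n,C[2].round(),C[1][:,2].round(2))
a=np.vstack([cv2.imread('pics/scene0.png'),cv2.imread('pics/side0.png')]);cv2.imwrite('pics/a.png',cv2.resize(a,(480,600)))
E
```

```text
[-5.31098388e-01 -3.09608143e+00  2.39500281e-03] [-0.46620263 -0.34153242  0.30685891] 87.79604299038297 0.0
scene [1159.  324. 1300.] [-0.45 -0.24 -0.86]
side [ 454. -720.  899.] [ 0.08  0.68 -0.73]
wrist [140. 612. 385.] [ 0.25 -0.09 -0.97]
```

View pics/scene0.png

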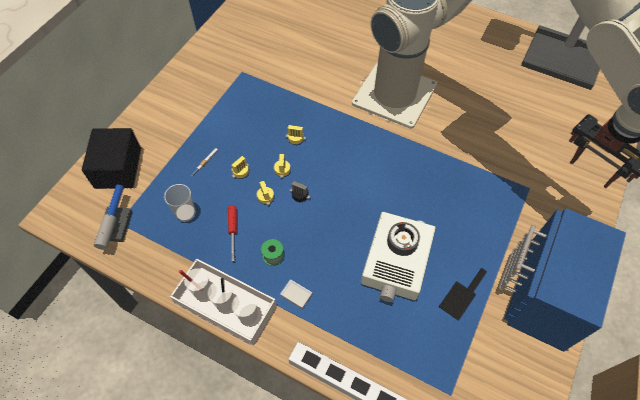

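View pics/side0.png

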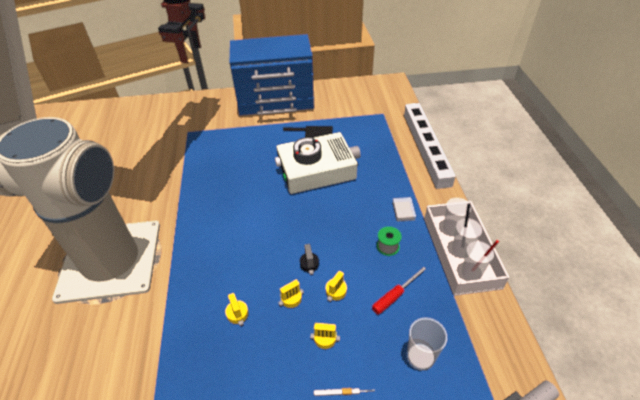

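The scene view shows four yellow caps at (295,132), (240,168), (282,165) and (265,193), the black cap at (300,190) and the collar at (404,237). The side view shows the same caps, with the rightmost for the robot at (325,335). Next I'll measure their positions and zoom in.

```bash
python3 - <<'E'
from h import *
for n in('scene','side'):
    im=np.load(n+'0.npy');C=cam(n)
    h=cv2.cvtColor(im,cv2.COLOR_RGB2HSV)
    m=cv2.inRange(h,(22,150,90),(35,255,255));m=cv2.morphologyEx(m,cv2.MORPH_CLOSE,np.ones((7,7)))
    k,l,s,c=cv2.connectedComponentsWithStats(m)
    for i in range(1,k):
        if s[i,4]>60: print(n,c[i].round(),s[i],onplane(C,c[i],28)[0].round())
print(onplane(cam('scene'),[[404,237]],104),onplane(cam('side'),[[308,151]],104))
a=np.load('scene0.npy')[110:270,220:450];b=np.load('side0.npy')[120:360,220:400]
a=cv2.resize(a,None,fx=2.4,fy=2.4,interpolation=3);b=cv2.resize(b,None,fx=2.4,fy=2.4,interpolation=3)[:576]
c=np.zeros((576,800,3),np.uint8);a=cv2.resize(a,(400,278));b=b[:, :400];c[:278,:400]=a;c[:b.shape[0],400:400+b.shape[1]]=b
a2=cv2.resize(np.load('scene0.npy')[120:210,225:315],(297,297),interpolation=3);c[279:576,:297]=a2
save('z.png',c)
E
```

```text
scene [295. 136.] [289 129  13  15 155] [ 322. -193.   28.]
scene [240. 170.] [233 162  15  16 145] [ 508. -276.   28.]
scene [283. 170.] [277 162  12  13  74] [ 447. -164.   28.]
scene [266. 197.] [259 192  14  11  73] [ 553. -160.   28.]
side [336. 287.] [326 272  20  28 385] [ 542. -179.   28.]
side [291. 294.] [281 280  21  27 410] [ 438. -183.   28.]
side [236. 310.] [226 294  22  29 419] [ 314. -204.   28.]
side [324. 335.] [314 323  22  26 458] [ 499. -291.   28.]
[[525.59941062 244.50604369 104.        ]] [[523.46397371 213.9896308  104.        ]]
```

View pics/z.png

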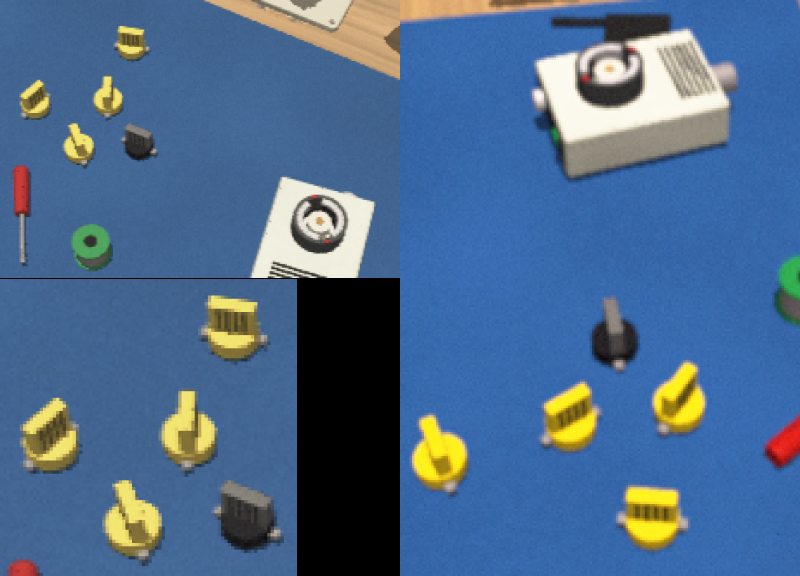

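All four yellow caps look alike. The rightmost is at about (504, -284), which both views agree on. First I'll go over the collar to look down at it.

Call:
servo_tool([
  [[-1,0.66,-0.74,0,0,0,0],[-1,0.66,-0.74,0,0,0,0],[-1,0.66,-0.74,0,0,0,0],[-1,0.66,-0.74,0,0,0,0],[-1,0.66,-0.74,0,0,0,0]],
])

```text
t: 0.57
ee_pos: [341.0, 439.7, 302.5]
orientation: [-0.53, -3.096, 0.001]
ft_force: [-0.2, 0.2, 1.3]
width: 88.0
grasp_force: 0.0
```

Call:
servo_tool([
  [[-1,0.66,-0.74,0,0,0,0],[-1,0.66,-0.74,0,0,0,0],[-1,0.66,-0.74,0,0,0,0],[-1,0.66,-0.74,0,0,0,0],[-1,0.66,-0.74,0,0,0,0]],
])

```text
t: 0.98
ee_pos: [473.2, 291.5, 302.6]
orientation: [-0.531, -3.096, 0.0]
ft_force: [0.3, 1.0, -0.2]
width: 87.9
grasp_force: 0.0
```

Call:
servo_tool([
  [[-1,0.66,-0.74,0,0,0,0],[-1,0.66,-0.74,0,0,0,0],[-1,0,0,0,0,0,0],[-1,0,0,0,0,0,0]],
])

```text
t: 1.32
ee_pos: [526.1, 232.4, 302.4]
orientation: [-0.537, -3.095, 0.0]
ft_force: [-0.3, -0.0, -0.1]
width: 87.8
grasp_force: 0.0
```

```bash
python3 - <<'E'
from h import *
o=readout.get_obs();im=vision.get_image('wrist');save('w1.png',im);np.save('w1.npy',im);np.save('w1o.npy',o,allow_pickle=True)
print(o['qpos'],o['ee_pos'],o['orientation'],np.abs(o['qvel']).max())
E
```

```text
[ 3.95268336e-01  3.50948489e-01  1.74243775e+00  8.21891974e-05
  1.04863207e+00 -8.31912136e-01] [526.06360483 232.3998157  302.35117226] [-5.37094584e-01 -3.09493743e+00  2.64749060e-04] 0.052670548994673924
```

View pics/w1.png

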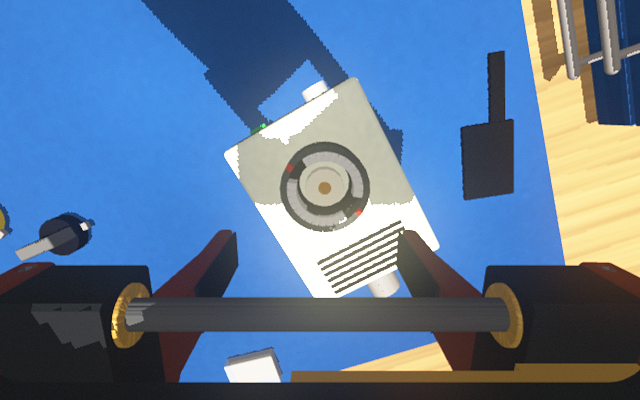

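The wrist view shows the collar at about (325,186), with red marks at about (290,168) and (359,212).

```bash
python3 - <<'E'
from h import *
im=np.load('w1.npy');o=np.load('w1o.npy',allow_pickle=True).item();C=cam('wrist',o)
h=cv2.cvtColor(im,cv2.COLOR_RGB2HSV);m=((h[...,0]<8)|(h[...,0]>172))&(h[...,1]>130)&(h[...,2]>100);m[:,:270]=0;m[:,380:]=0;m[:130]=0;m[235:]=0
k,l,s,c=cv2.connectedComponentsWithStats(m.astype(np.uint8))
P=[]
for i in range(1,k):
    if s[i,4]>4: p=onplane(C,c[i],104)[0];P.append(p);print(c[i],s[i,4],p.round(1))
d=P[1]-P[0];print('mid',(P[0]+P[1])/2,'dist',np.hypot(*d[:2]),'ang',np.degrees(np.arctan2(d[1],d[0])))
# dark collar outer contour on white box
dk=(h[...,2]<95).astype(np.uint8);dk[:,:270]=0;dk[:,380:]=0;dk[:130]=0;dk[240:]=0
cn=max(cv2.findContours(dk,0,1)[0],key=cv2.contourArea);print(cv2.boundingRect(cn),cv2.fitEllipse(cv2.convexHull(cn)))
ctr=cv2.fitEllipse(cv2.convexHull(cn))[0];print(onplane(C,ctr,104))
# rectified top view at z=104, 0.25mm/px, x right y up
M=(P[0]+P[1])/2
g=np.mgrid[-50:50:.18,-50:50:.18];X=M[0]+g[1];Y=M[1]-g[0]
W=np.stack([X,Y,np.full_like(X,104)],-1)-C[2];q=(W@C[1])@C[0].T
r=cv2.remap(im,(q[...,0]/q[...,2]).astype(np.float32),(q[...,1]/q[...,2]).astype(np.float32),2)
cv2.circle(r,(278,278),int(26/.18),(0,255,0),1);cv2.circle(r,(278,278),int(40.5/.18),(0,255,0),1);save('rect.png',r)
E
```

```text
[289.14285714 167.48571429] 35 [493.2 216.6 104. ]
[358.65384615 211.57692308] 26 [553.  262.3 104. ]
mid [523.09601092 239.45531462 104.        ] dist 75.28813465421044 ang 37.31808803988587
(290, 142, 79, 44) ((327.5158996582031, 176.49862670898438), (67.08560180664062, 80.31100463867188), 111.2905502319336)
[[512.33053844 246.05279518 104.        ]]
```

View pics/rect.png

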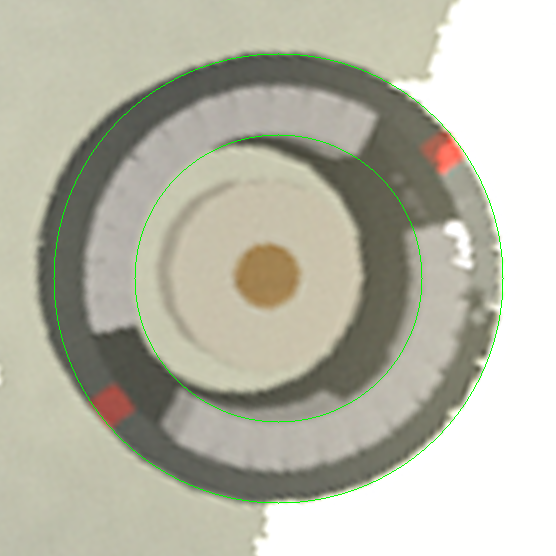

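The rectified view is clean: the mouth is at about (523, 239.5) and the slot line at about 37° in world axes. The marks are 75 mm apart, which fits an 81 mm collar. Next, the cap.

Call:
servo_tool([
  [[-1,-0.04,-0.99,0,0,0,0.8],[-1,-0.04,-0.99,0,0,0,0.8],[-1,-0.04,-0.99,0,0,0,0.8],[-1,-0.04,-0.99,0,0,0,0.8],[-1,-0.04,-0.99,0,0,0,0.8]],
])

```text
t: 1.78
ee_pos: [516.0, 36.2, 302.6]
orientation: [0.025, -3.141, -0.0]
ft_force: [0.4, 0.6, 0.7]
width: 88.2
grasp_force: 0.0
```

Call:
servo_tool([
  [[-1,-0.04,-0.99,0,0,0,0],[-1,-0.04,-0.99,0,0,0,0],[-1,-0.04,-0.99,0,0,0,0],[-1,-0.04,-0.99,0,0,0,0],[-1,-0.04,-0.99,0,0,0,0]],
])

```text
t: 2.2
ee_pos: [508.7, -162.0, 302.8]
orientation: [0.018, -3.142, -0.001]
ft_force: [0.9, 1.3, -0.8]
width: 87.6
grasp_force: 0.0
```

Call:
servo_tool([
  [[-1,-0.04,-0.99,0,0,0,0],[-1,-0.04,-0.99,0,0,0,0],[-1,-0.04,-0.99,0,0,0,0],[-1,0,0,0,0,0,0],[-1,0,0,0,0,0,0]],
])

```text
t: 2.62
ee_pos: [504.3, -280.9, 302.4]
orientation: [0.012, -3.141, -0.001]
ft_force: [-0.1, 0.2, -0.4]
width: 87.8
grasp_force: 0.0
```

```bash
python3 - <<'E'
from h import *
o=readout.get_obs();im=vision.get_image('wrist');np.save('w2.npy',im);np.save('w2o.npy',o,allow_pickle=True)
print(o['qpos'],o['ee_pos'],o['orientation'],np.abs(o['qvel']).max())
C=cam('wrist',o);h=cv2.cvtColor(im,cv2.COLOR_RGB2HSV)
m=cv2.inRange(h,(20,120,60),(36,255,255));m=cv2.morphologyEx(m,cv2.MORPH_CLOSE,np.ones((5,5)))
k,l,s,c=cv2.connectedComponentsWithStats(m)
for i in range(1,k):
    if s[i,4]>200: print(c[i].round(),s[i],onplane(C,c[i],30)[0].round())
save('w2.png',im)
E
```

```text
[-5.28916342e-01  3.54046091e-01  1.73773645e+00  3.54223030e-04
  1.05038480e+00 -2.10766682e+00] [ 504.26971653 -280.86142365  302.36120894] [ 1.22161930e-02 -3.14122988e+00 -8.74260298e-04] 0.042323342026504285
[397.   9.] [376   0  47  23 804] [ 331. -203.   30.]
[412. 119.] [ 388   96   48   46 1723] [ 437. -179.   30.]
[314. 175.] [ 294  154   41   48 1411] [ 499. -285.   30.]
[409. 210.] [ 386  188   49   48 1501] [ 540. -174.   30.]
```

View pics/w2.png

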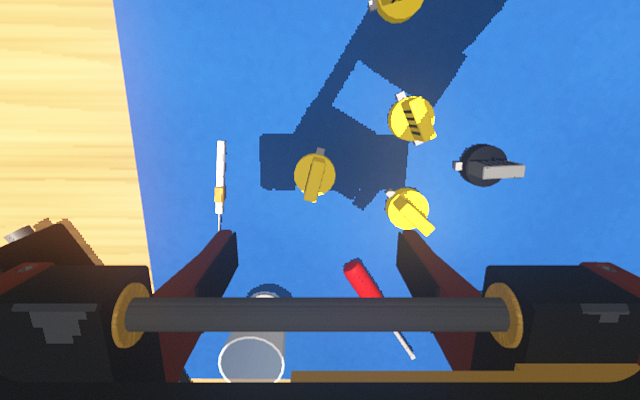

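The target cap is at about (314,175), with lugs at about (320,152) and (314,200), so the bar is nearly along the image vertical (world x). I'll rectify at the bar top.

```bash
cat >> h.py <<'E'
def rect(im,C,x0,y0,z,half=45,s=.2):
    g=np.mgrid[-half:half:s,-half:half:s];X=x0+g[1];Y=y0-g[0]
    q=((np.stack([X,Y,np.full_like(X,z)],-1)-C[2])@C[1])@C[0].T
    return cv2.remap(im,(q[...,0]/q[...,2]).astype(np.float32),(q[...,1]/q[...,2]).astype(np.float32),2)
E
python3 - <<'E'
from h import *
im=np.load('w2.npy');o=np.load('w2o.npy',allow_pickle=True).item();C=cam('wrist',o)
a=rect(im,C,502,-284,59,45,.23);b=rect(im,C,502,-284,10,45,.23)
for r in(a,b):cv2.line(r,(195,0),(195,390),(255,0,0),1);cv2.line(r,(0,195),(390,195),(255,0,0),1)
save('cap.png',np.hstack([a,b]))
E
```

```text
(no output)
```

View pics/cap.png

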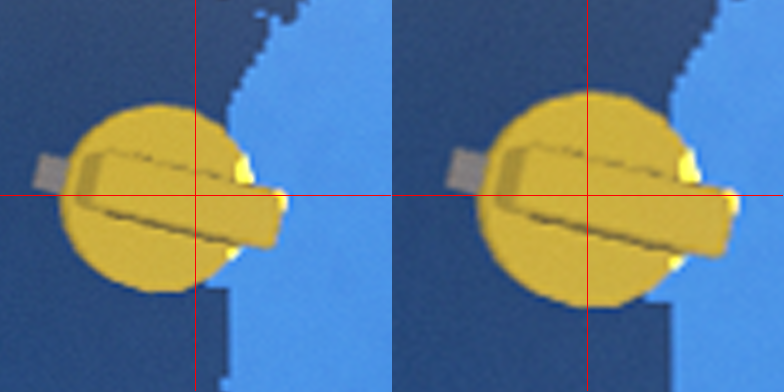

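The bar centre is at about (501, -285), measuring about 43×13 mm, which matches. Its angle is about -13°. I'll turn the tool by -13.5°, shift, descend to TCP z of about 107 and close.

Call:
servo_tool([
  [[-1,-0.09,-0.1,-0.9,0,0,-0.9],[-1,0,0,-0.95,0,0,-0.9],[-1,0,0,-0.95,0,0,-0.9],[-1,0,0,-0.95,0,0,0],[-1,0,0,0,0,0,0]],
])

```text
t: 3.08
ee_pos: [497.5, -280.1, 146.2]
orientation: [-0.349, -3.111, -0.008]
ft_force: [-1.5, 0.1, -1.2]
width: 87.9
grasp_force: 0.0
```

Call:
servo_tool([
  [[-1,0,0,-0.6,0,0,0],[-1,0,0,-0.53,0,0,0],[-1,0,0,0,0,0,0],[-1,0,0,0,0,0,0]],
])

```text
t: 3.42
ee_pos: [501.1, -283.5, 108.5]
orientation: [-0.351, -3.121, -0.001]
ft_force: [0.2, -0.6, -0.3]
width: 87.9
grasp_force: 0.0
```

Call:
servo_tool([
  [[1,0,0,0,0,0,0],[1,0,0,0,0,0,0],[1,0,0,0,0,0,0],[1,0,0,0,0,0,0],[1,0,0,0,0,0,0]],
])

```text
t: 3.83
ee_pos: [500.9, -285.0, 108.3]
orientation: [0.355, 3.12, -0.001]
ft_force: [0.0, -0.2, 0.2]
width: 57.9
grasp_force: 0.0
```

Call:
servo_tool([
  [[1,0,0,0,0,0,0],[1,0,0,0,0,0,0],[1,0,0,0,0,0,0],[1,0,0,0,0,0,0]],
])

```text
t: 4.17
ee_pos: [500.6, -284.8, 107.4]
orientation: [-0.355, -3.121, -0.0]
ft_force: [-0.1, 0.7, -0.5]
width: 31.7
grasp_force: 0.0
```

Call:
servo_tool([
  [[1,0,0,0,0,0,0],[1,0,0,0,0,0,0],[1,0,0,0,0,0,0],[1,0,0,0,0,0,0],[1,0,0,0,0,0,0]],
])

```text
t: 4.58
ee_pos: [500.5, -284.6, 107.3]
orientation: [-0.355, -3.121, -0.0]
ft_force: [0.2, -0.0, -2.6]
width: 14.2
grasp_force: 30.0
```

Call:
servo_tool([
  [[1,0,0,0.5,0,0,0],[1,0,0,0.7,0,0,0],[1,0,0,0.9,0,0,0],[1,0,0,0.9,0,0,0],[1,0,0,0,0,0,0]],
])

```text
t: 5.0
ee_pos: [503.4, -286.4, 233.9]
orientation: [0.354, 3.112, -0.007]
ft_force: [1.0, -0.3, -1.4]
width: 13.8
grasp_force: 30.0
```

```bash
python3 - <<'E'
from h import *
o=readout.get_obs();print(o['ee_pos'],o['width'],o['grasp_force'],o['ft_force'])
im=vision.get_image('side');w=vision.get_image('wrist')
save('g.png',np.hstack([cv2.resize(im[150:400,200:500],(480,400)),w[:,160:480]]))
E
```

```text
[ 503.42673515 -286.37511103  233.92479725] 13.796969691919704 29.999639689922333 [ 1.01930295 -0.27156361 -1.44924942]
```

View pics/g.png

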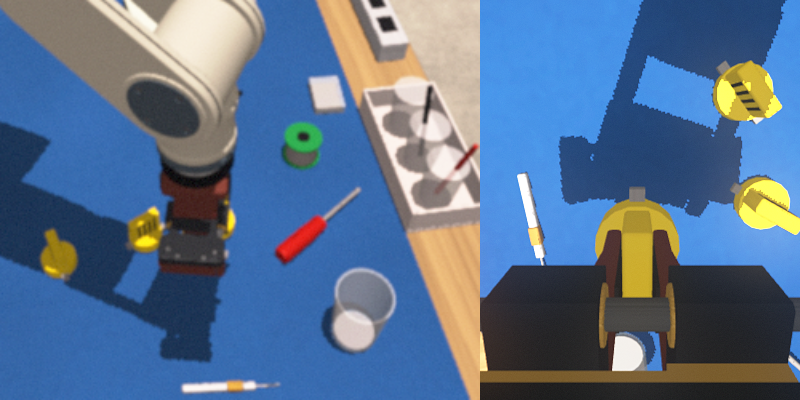

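The cap is held upright (width 14 mm, 30 N). Now I'll carry it to above the collar, turning it by +50°.

Call:
servo_tool([
  [[1,0.04,0.936,0.3,0,0,1],[1,0.04,0.936,0.3,0,0,1],[1,0.04,0.936,0,0,0,1],[1,0.04,0.936,0,0,0,1],[1,0.04,0.936,0,0,0,1]],
])

```text
t: 5.52
ee_pos: [507.4, -95.8, 249.7]
orientation: [0.335, -3.121, -0.002]
ft_force: [1.3, 0.0, -1.9]
width: 13.9
grasp_force: 30.0
```

Call:
servo_tool([
  [[1,0.04,0.936,0,0,0,1],[1,0.04,0.936,0,0,0,1],[1,0.04,0.936,0,0,0,1],[1,0.04,0.936,0,0,0,1],[1,0.04,0.936,0,0,0,1]],
])

```text
t: 5.93
ee_pos: [515.3, 91.3, 249.4]
orientation: [1.003, -2.973, -0.001]
ft_force: [1.1, -1.0, -2.5]
width: 13.9
grasp_force: 30.0
```

Call:
servo_tool([
  [[1,0.04,0.936,0,0,0,0],[1,0.04,0.936,0,0,0,0],[1,0.04,0.936,0,0,0,0],[1,0.04,0.936,0,0,0,0],[1,0,0,0,0,0,0]],
])

```text
t: 6.35
ee_pos: [522.5, 244.6, 249.5]
orientation: [1.003, -2.976, -0.002]
ft_force: [0.1, -0.7, -2.0]
width: 14.1
grasp_force: 30.0
```

Call:
servo_tool([
  [[1,0,0,0,0,0,0],[1,0,0,0,0,0,0],[1,0,0,0,0,0,0]],
])

```text
t: 6.6
ee_pos: [522.4, 238.1, 250.2]
orientation: [0.995, -2.977, 0.001]
ft_force: [0.4, -0.2, -1.7]
width: 14.0
grasp_force: 30.0
```

```bash
python3 - <<'E'
from h import *
o=readout.get_obs();w=vision.get_image('wrist');C=cam('wrist',o);save('w3.png',w)
p=np.array(o['ee_pos']);Rt=R.from_rotvec(o['orientation']).as_matrix();t=Rt[:,1]
print(p,'tooly',np.degrees(np.arctan2(t[1],t[0])),o['qpos'],o['ft_force'],Rt[:,2].round(4))
zl=p[2]-94.3
h=cv2.cvtColor(w,cv2.COLOR_RGB2HSV)
np.save('w3.npy',w);np.save('w3o.npy',o,allow_pickle=True)
save('w3c.png',cv2.resize(w[100:300,220:420],(600,600),interpolation=cv2.INTER_CUBIC))
E
```

```text
[522.42391178 238.07493365 250.23458114] tooly 126.97644326043803 [ 4.06961000e-01  4.16271321e-01  1.78232260e+00 -2.96175803e-04
  9.45697991e-01 -1.80902291e+00] [ 0.43258867 -0.22939363 -1.68739875] [-0.0024 -0.0013 -1.    ]
```

View pics/w3c.png

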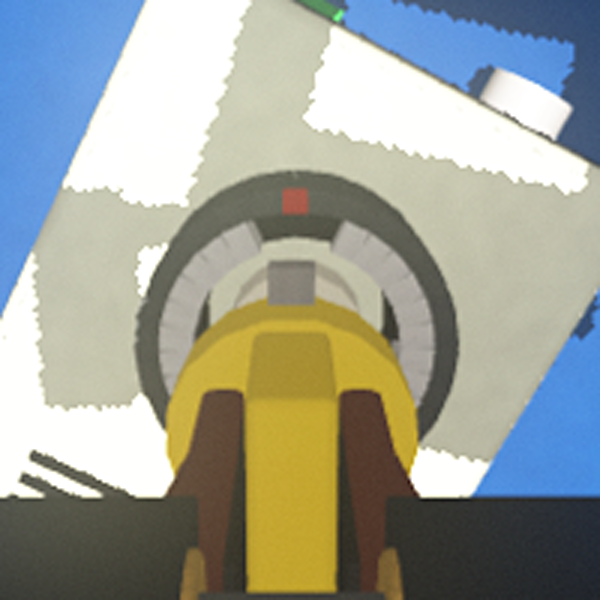

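The held lug (crop 292,280) lies in line with the red mark (295,201) and the slot gap. I'll check the offsets by ray casting.

```bash
python3 - <<'E'
from h import *
o=np.load('w3o.npy',allow_pickle=True).item();C=cam('wrist',o);p=np.array(o['ee_pos']);Rt=R.from_rotvec(o['orientation']).as_matrix()
lug=onplane(C,[220+292/3,100+262/3],p[2]-94.3)[0];red=onplane(C,[220+295/3,100+201/3],104)[0]
print('lug tip rel tool',(Rt.T@(lug-p)).round(1),'expect 31,0');print('red',red.round(1),'mouth est',(red-Rt@[37.64,0,0]).round(1), (Rt.T@(red-p)).round(1))
E
```

```text
lug tip rel tool [32.3 -0.2 94.4] expect 31,0
red [493.3 217.1 104. ] mouth est [523.4 239.7 103.9] [ 35.5   0.7 146.3]
```

Call:
servo_tool([
  [[1,0.02,0.02,-0.4,0,0,0],[1,0,0,-0.4,0,0,0],[1,0,0,0,0,0,0],[1,0,0,0,0,0,0],[1,0,0,0,0,0,0]],
])

```text
t: 7.07
ee_pos: [524.2, 239.6, 220.0]
orientation: [-0.996, 2.979, 0.0]
ft_force: [0.7, 0.6, -1.5]
width: 13.9
grasp_force: 30.0
```

Call:
servo_tool([
  [[1,0,0,0,0,0,0],[1,0,0,0,0,0,0],[1,0,0,0,0,0,0]],
])

```text
t: 7.32
ee_pos: [524.2, 240.3, 220.2]
orientation: [-0.997, 2.978, 0.0]
ft_force: [0.0, -0.6, -1.4]
width: 13.7
grasp_force: 30.0
```

Call:
servo_tool([
  [[1,0,0,-0.2,0,0,0],[1,0,0,-0.15,0,0,0],[1,0,0,-0.1,0,0,0],[1,0,0,-0.05,0,0,0],[1,0,0,0,0,0,0]],
])

```text
t: 7.73
ee_pos: [523.8, 240.2, 199.0]
orientation: [0.997, -2.978, 0.0]
ft_force: [-1.1, -0.8, 3.0]
width: 14.1
grasp_force: 30.0
```

Call:
servo_tool([
  [[1,0,0,-0.1,0,0,0],[1,0,0,-0.05,0,0,0],[1,0,0,0,0,0,0],[1,0,0,0,0,0,0]],
])

```text
t: 8.07
ee_pos: [523.8, 240.2, 193.6]
orientation: [0.998, -2.979, -0.0]
ft_force: [-2.0, -0.8, 6.8]
width: 13.9
grasp_force: 30.0
```

The force follows the plunger spring (about 8 N at 9.7 mm), so the lugs are in the slots. Pressing on to the turn level.

Call:
servo_tool([
  [[1,0,0,-0.08,0,0,0],[1,0,0,-0.04,0,0,0],[1,0,0,0,0,0,0],[1,0,0,0,0,0,0]],
])

```text
t: 8.4
ee_pos: [523.9, 240.3, 189.1]
orientation: [-0.998, 2.979, 0.0]
ft_force: [-3.5, -1.3, 7.4]
width: 13.8
grasp_force: 30.0
```

Call:
servo_tool([
  [[1,0,0,0,0,0,-0.5],[1,0,0,0,0,0,-0.8],[1,0,0,0,0,0,-0.8],[1,0,0,0,0,0,-0.8],[1,0,0,0,0,0,0]],
])

```text
t: 8.82
ee_pos: [524.6, 240.5, 189.6]
orientation: [-0.608, 3.08, 0.001]
ft_force: [-0.2, 0.5, 7.6]
width: 13.8
grasp_force: 30.0
```

```bash
cat > st.py <<'E'
from h import *
o=readout.get_obs();t=R.from_rotvec(o['orientation']).as_matrix()[:,1]
print(o['t'],o['ee_pos'].round(1) if hasattr(o['ee_pos'],'round') else o['ee_pos'],'tooly',np.degrees(np.arctan2(t[1],t[0])).round(1),np.round(o['ft_force'],1),np.round(o['moment'],2),o['width'],o['qpos'][5])
E
python3 st.py
```

```text
8.8167 [524.6 240.5 189.6] tooly 112.3 [-0.2  0.5  7.6] [-0.06  0.18 -0.12] 13.845365993141327 -1.5510695246825328
```

Turning freely under the lip. I'll continue clockwise.

Call:
servo_tool([
  [[1,0,0,-0.02,0,0,-0.9],[1,0,0,0,0,0,-0.9],[1,0,0,0,0,0,-0.9],[1,0,0,0,0,0,-0.9],[1,0,0,0,0,0,-0.9]],
])

```text
t: 9.23
ee_pos: [524.8, 240.6, 188.9]
orientation: [0.005, 3.139, 0.002]
ft_force: [-1.0, 0.9, 8.5]
width: 13.6
grasp_force: 30.0
```

Call:
servo_tool([
  [[1,0,0,0,0,0,-0.9],[1,0,0,0,0,0,-0.9],[1,0,0,0,0,0,-0.9],[1,0,0,0,0,0,-0.9],[1,0,0,0,0,0,-0.9]],
])

```text
t: 9.65
ee_pos: [524.8, 240.6, 188.9]
orientation: [0.617, 3.078, 0.002]
ft_force: [-0.5, -0.0, 8.0]
width: 13.8
grasp_force: 30.0
```

Call:
servo_tool([
  [[1,0,0,0,0,0,-0.8],[1,0,0,0,0,0,-0.7],[1,0,0,0,0,0,-0.7],[1,0,0,0,0,0,-0.5],[1,0,0,0,0,0,0]],
])

```text
t: 10.07
ee_pos: [524.8, 240.6, 188.9]
orientation: [0.973, 2.985, 0.003]
ft_force: [-0.3, -0.5, 7.6]
width: 13.7
grasp_force: 30.0
```

```bash
python3 st.py
```

```text
10.0667 [524.8 240.6 188.9] tooly 53.9 [-0.3 -0.5  7.6] [-0.1   0.12 -0.05] 13.653491202053768 -0.5314060468138854
```

Call:
servo_tool([
  [[1,0,0,0,0,0,-0.6],[1,0,0,0,0,0,-0.6],[1,0,0,0,0,0,-0.6],[1,0,0,0,0,0,-0.5],[1,0,0,0,0,0,0]],
])

```text
t: 10.48
ee_pos: [524.9, 240.6, 188.9]
orientation: [1.267, 2.873, 0.003]
ft_force: [-0.2, -0.7, 8.0]
width: 13.7
grasp_force: 30.0
```

```bash
python3 st.py
```

```text
10.4833 [524.9 240.6 188.9] tooly 42.4 [-0.2 -0.7  8. ] [-0.11  0.12  0.01] 13.735890248505333 -0.3307629188094012
```

Call:
servo_tool([
  [[1,0,0,0,0,0,-0.4],[1,0,0,0,0,0,-0.4],[1,0,0,0,0,0,-0.2],[1,0,0,0,0,0,0]],
])

```text
t: 10.82
ee_pos: [524.2, 240.2, 188.8]
orientation: [1.387, 2.818, 0.0]
ft_force: [-2.7, -1.7, 10.6]
width: 14.2
grasp_force: 30.3
```

```bash
python3 st.py
```

```text
10.8167 [524.2 240.2 188.8] tooly 37.6 [-2.7 -1.7 10.6] [-0.37  0.58  0.59] 14.16876006421149 -0.24582836813048553
```

A firm moment step shows the stop has been reached, at about 89° turned. Letting go.

Call:
servo_tool([
  [[-0.3,0,0,0,0,0,0],[-0.3,0,0,0,0,0,0],[-0.3,0,0,0,0,0,0],[-0.3,0,0,0,0,0,0],[-0.3,0,0,0,0,0,0]],
])

```text
t: 11.23
ee_pos: [525.3, 240.9, 188.9]
orientation: [1.388, 2.816, 0.005]
ft_force: [1.8, 0.4, 5.0]
width: 43.9
grasp_force: 2.4
```

Call:
servo_tool([
  [[-0.3,0,0,0,0,0,0],[-0.3,0,0,0.3,0,0,0],[-0.3,0,0,0.6,0,0,0],[-0.3,0,0,0.9,0,0,0],[-0.3,0,0,0.9,0,0,0]],
])

```text
t: 11.65
ee_pos: [522.7, 239.7, 296.4]
orientation: [-1.388, -2.816, 0.005]
ft_force: [1.3, 0.3, -0.4]
width: 56.9
grasp_force: 0.0
```

Call:
servo_tool([
  [[-1,0,0,0.5,0,0,0],[-1,0,0,0,0,0,0],[-1,0,0,0,0,0,0],[-1,0,0,0,0,0,0]],
])

```text
t: 11.98
ee_pos: [523.1, 239.8, 315.1]
orientation: [-1.388, -2.817, 0.002]
ft_force: [0.2, -0.4, 0.4]
width: 79.9
grasp_force: 0.0
```

```bash
python3 st.py; python3 - <<'E'
from h import *
o=readout.get_obs();C=cam('wrist',o);w=vision.get_image('wrist')
s=vision.get_image('side')[110:210,250:390]
a=rect(w,C,523.3,239.6,104,50,.25);b=rect(w,C,523.3,239.6,146,50,.25)
cv2.line(b,(200,0),(200,400),(255,0,0),1);cv2.line(b,(0,200),(400,200),(255,0,0),1)
c=np.zeros((600,800,3),np.uint8);c[:400,:400]=a;c[:400,400:]=b;c[400:,:280]=cv2.resize(s,(280,200),interpolation=3);c[400:,280:600]=cv2.resize(w,(320,200))
save('e.png',c)
E
```

```text
11.9833 [523.1 239.8 315.1] tooly 37.5 [ 0.2 -0.4  0.4] [-0.01  0.08 -0.01] 79.94433918035895 -0.24575523676923341
```

View pics/e.png

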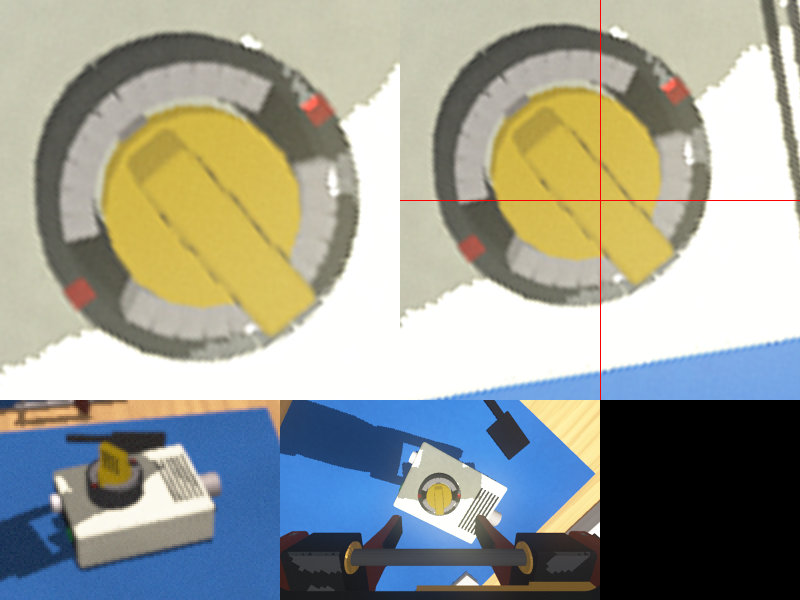

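The cap is seated with its bar at about -50°, which is roughly 87° past the slots. Whether it rose into the notches (bar top at 146 mm against 143 mm hung under the lip) is hard to see. I'll touch the bar's top lightly with closed fingertips: contact at TCP z of about 226 means locked.

Call:
servo_tool([
  [[1,0,0,-0.5,0,0,0],[1,0,0,-0.5,0,0,0],[1,0,0,-0.3,0,0,0],[1,0,0,-0.3,0,0,0],[1,0,0,0,0,0,0]],
])

```text
t: 12.5
ee_pos: [522.5, 239.7, 248.7]
orientation: [-1.387, -2.815, 0.007]
ft_force: [0.1, -0.7, 0.5]
width: 57.8
grasp_force: 0.0
```

Call:
servo_tool([
  [[1,0,0,0,0,0,0],[1,0,0,0,0,0,0],[1,0,0,0,0,0,0],[1,0,0,0,0,0,0],[1,0,0,0,0,0,0]],
])

```text
t: 12.92
ee_pos: [524.2, 240.3, 252.6]
orientation: [1.388, 2.817, 0.002]
ft_force: [0.1, -0.7, -0.0]
width: 24.8
grasp_force: 0.0
```

Call:
servo_tool([
  [[1,0,0,0,0,0,0],[1,0,0,0,0,0,0],[1,0,0,0,0,0,0],[1,0,0,0,0,0,0],[1,0,0,0,0,0,0]],
])

```text
t: 13.33
ee_pos: [523.9, 240.2, 251.9]
orientation: [1.389, 2.818, -0.0]
ft_force: [-0.1, -0.5, 0.5]
width: 0.8
grasp_force: 0.0
```

Call:
servo_tool([
  [[1,0,0,-0.3,0,0,0],[1,0,0,-0.2,0,0,0],[1,0,0,-0.07,0,0,0],[1,0,0,0,0,0,0],[1,0,0,0,0,0,0]],
])

```text
t: 13.75
ee_pos: [523.7, 240.1, 228.4]
orientation: [-1.388, -2.817, 0.001]
ft_force: [0.1, 0.7, -0.2]
width: 0.2
grasp_force: 0.0
```

Call:
servo_tool([
  [[1,0,0,-0.025,0,0,0],[1,0,0,0,0,0,0],[1,0,0,0,0,0,0]],
])

```text
t: 14.0
ee_pos: [524.0, 240.3, 228.3]
orientation: [1.389, 2.818, 0.001]
ft_force: [-0.9, 0.2, 1.5]
width: 0.6
grasp_force: 0.0
```

Call:
servo_tool([
  [[1,0,0,-0.025,0,0,0],[1,0,0,0,0,0,0],[1,0,0,0,0,0,0]],
])

```text
t: 14.25
ee_pos: [523.9, 240.2, 227.2]
orientation: [1.389, 2.818, 0.0]
ft_force: [0.0, 0.3, 0.8]
width: 0.6
grasp_force: 0.0
```

Call:
servo_tool([
  [[1,0,0,-0.025,0,0,0],[1,0,0,0,0,0,0],[1,0,0,0,0,0,0]],
])

```text
t: 14.5
ee_pos: [524.1, 240.3, 226.4]
orientation: [1.389, 2.818, 0.001]
ft_force: [-0.7, -0.5, 3.1]
width: 0.5
grasp_force: 1.7
```

Contact came at TCP z of about 226.5, so the bar top is at about 146 mm and the cap is locked. Now I'll back off and check once more.

Call:
servo_tool([
  [[1,0,0,0.5,0,0,0],[1,0,0,0.9,0,0,0],[1,0,0,0.9,0,0,0],[1,0,0,0,0,0,0],[1,0,0,0,0,0,0]],
])

```text
t: 14.92
ee_pos: [524.8, 240.6, 320.2]
orientation: [1.387, 2.815, 0.006]
ft_force: [-0.4, -0.0, -0.0]
width: 0.5
grasp_force: 0.0
```

```bash
python3 - <<'E'
from h import *
s=vision.get_image('side');a=cv2.resize(s[100:400,200:500],(400,400));b=cv2.resize(vision.get_image('scene')[100:300,160:460],(400,267))
c=np.zeros((400,800,3),np.uint8);c[:,:400]=a;c[:267,400:]=b;save('f.png',c)
E
```

```text
(no output)
```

View pics/f.png

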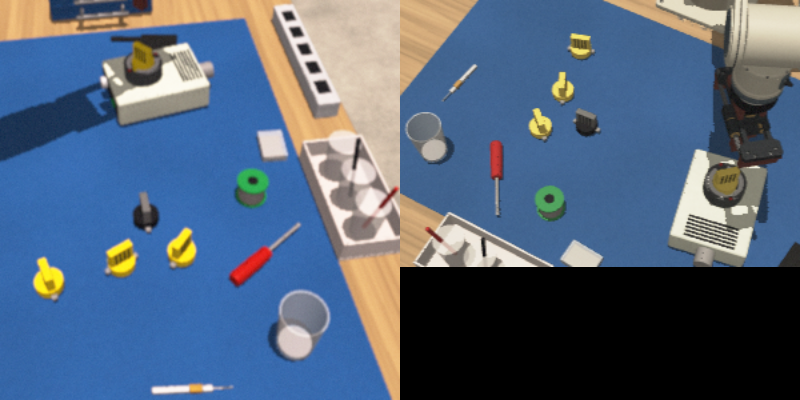

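The cap stands upright in the collar at (143,62), the other caps and bystanders are where they were, and the gripper is clear.

```bash
python3 -c "
from workcell import close_job;print(close_job())"
```

```text
the job is handed in; nothing more can be done
None
```

The rightmost yellow cap is in the collar, turned clockwise to the stop and locked (a light touch put its bar top at about 146 mm, the locked height); the other things look undisturbed in the last pictures, and I handed the job in at about 15 s of the 72 s allowed.

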